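# Tip the standing cheese onto the wire cutter and set it against the fence and length stop

### The arm

A 7-joint arm with a two-finger parallel gripper is mounted at the origin on the work surface. World frame = base frame: x ahead of the robot, y to its left, z up, the work surface at z = 0. Lengths are in mm, angles in rad, forces in N, time in s.
With the tool pointing down it reaches from about 425 to 875 mm from the base axis. Payload 9.9 kg.
Tool frame: the origin (TCP) lies at the very end of the fingers, on their centre line; the grasp point (between the pads) lies arm.grasp_offset behind it (arm.grasp_offset is the distance from the TCP to the grasp point, in mm); z points along the fingers, y is the direction in which the jaws open and shut (so a half turn about z gives the same grasp; the last joint's range is limited). The gripper opens to 85 mm and grips with 20 to 120 N. Pads are 22 mm wide; open, the fingers measure 114 mm over their backs; the gripper's body (76 mm by 85 mm) begins 54 mm behind the grasp point. The pads swing forward as they close: fully open they stand 13 mm farther back than shut.
Start: joints at [1.248, 0.576, 0.025, 1.437, -0.015, 1.129, -0.057], TCP at [159.667, -655.847, 231.289] pointing down, gripper open.
Joint ranges: [-2.76, 2.76], [-0.34, 2.15], [-1.52, 1.57], [0.19, 2.46], [-1.09, 4.23], [0.17, 1.99], [-2.82, 2.82]. Speed limits (rad/s): [2.22, 2.22, 3.01, 3.01, 3.14, 3.14, 3.14].

### API

Orientations are given as a 3x3 rotation matrix whose columns are the frame's x, y, z axes.
In Python, from cell import monitor, imaging, workorder, finder, arm gives the robot as it stands.
- The arm moves only by the shell command python3 -m inch 'ROWS' [FORCE]. ROWS is JSON, a list of rows, each an object with "travel": the shift along the tool's x, y, z in m, a list of three; "rot": the turn, a rotation vector about the tool's x, y, z in rad, a list of three; "fingers": the finger opening in m, from 0 to 0.0854. A call has 1 to 10 rows; each row shifts and turns the pose as measured when the row begins, along the tool's axes as they then stand; what a row does not reach is not made up. A row lasts 1/8 s, in which the tool goes at most 62.5 mm and 10.7 degrees, less where a joint would pass 70% of its speed; a pose out of reach is approached as far as the arm can. A call with a gripper value outside its range is refused whole. The fingers move at their own pace and stop on an object; FORCE is the grip in N (left out, the last holds). Time passes only in rows, so rows that do not move let the fingers close. It gives the time, the measured TCP pose, the force and the opening at its end, in the units of the state.
- monitor.observe(): the state, without advancing time (a new reading comes with each control period).
- imaging.read_camera(name): name is "scene" or "side" or "wrist"; returns the picture (480x640x3 uint8, blue, green, red); there is no depth.
- imaging.camera_params(name): a dict with "fx", "fy", "cx", "cy" (pixels), "pose" (4x4, takes a point from camera to world coordinates). Camera axes: x right, y down, z forward; pixel columns grow to the right and rows downward; lengths in mm; the calibration is good to about 2 mm. A picture is of the moment at which its call begins: read the wrist's pose just before it. camera_params takes no time and is no camera call; for the wrist camera it gives the pose at the moment of the call.
- workorder.sign_off(): hands the job in, once; it reports no verdict.
Trained networks look in the newest picture that a camera, given by its name, has taken for a name from the list of things; names that differ only in an ending like _2 or _b are one class to them, and where a whole thing is asked for, a point or a joint stands for the part that bears it (a point fixed in the world has none). Each returns a list of dicts, best first, with "conf" (0 to 1); they miss things now and then, are a little off and sometimes report something else, mostly with a low value. They report only what shows in the picture. A call takes as long as a camera call.
- finder.recognise(query, camera): "extent" ([left, top, right, bottom] in pixels, round what is visible of it).
- finder.pinpoint(query, camera): "uv" ([column, row] in pixels: a listed point, or the origin of a listed thing).
The state is a dict: "time_s": time; "q": joint angles; "joint_velocities": joint speeds; "effort": joint torques, N m; "tool_pos": TCP position; "ee_rot": TCP orientation; "ft_force": force on the tool from outside, world axes, zero at the start; "moment": the same for the moment, N m; "grip_width": finger opening in mm.
Only numpy, scipy, OpenCV 4.12 (cv2) and the standard library are available. Lean on these libraries where they do the work, as an engineer would, in place of code of your own. Each camera call takes 0.05 s, during which the arm holds its last target.

### The job

Load the wire cutter. The tall cheese block stands on end across the engraved line at the open end of the white bed: push it high up so that it topples along the bed towards the length stop and lands lying flat inside the engraved cutting field. Then push the lying block until it sits flush against the back fence with its end up against the length stop; only push it, do not pick it up, and leave the stop's setting, the raised wire bow and the other goods on the counter as they are.

Things in the scene. Friction and masses are not known exactly. Their poses are not given: they have to be found in the camera images.
- cutter: Wire cutter, fixed on the counter: white plastic bed 220 mm (own x) by 350 mm (own y) on a steel base 236 x 366 mm, bed top flat, 40 mm above the counter. Origin: its centre, at counter height. +x points from the robot's side to the back; +y is the open loading end, -y the length-stop end. A dark wire slot crosses the bed at y = -75 mm.
- fence (a point): Back fence, a steel strip 10 mm thick along the cutter's y over the whole bed: this point is the middle of its front face's top edge, at cutter x = +85 mm, 90 mm above the counter (50 mm above the bed).
- field (a point): Centre of the cutting field on the bed top, at cutter x = -7.5, y = -12.5 mm. The field is bounded by thin flat dark engraved lines at cutter x = -100 mm, y = -150 and y = +125 mm, and by the fence at x = +85 mm.
- bracket (a point): Top of the length stop's steel bracket at the cutter's y = -175 to -191 mm, x = -50 to +50 mm, 68 mm above the counter; a black thumb screw on it reaches 90 mm.
- block: Tall pale cheese block, 80 (own x) by 50 (own y) by 160 mm high (own z), 0.5 to 0.8 kg, on end on the bed, broad faces looking along the cutter's y within 7 degrees. Origin: centre of its underside (the end face that trails once it lies). Pushed near the top with 1 to 2 N it tips over its lower edge and falls by itself past about 20 degrees; pushed below 35 mm it slides.
- block_mid (a point): Centre of the tall cheese block, 80 mm from either end. Once it has fallen towards the stop the block is 50 mm high, 80 mm wide and 160 mm long and this point is 65 mm above the counter; it slides on the bed at 2 to 6 N.
- block_top (a point): Centre of the end face that is on top while the tall block stands; the leading end once it lies towards the stop.
- stop_face (a point): Centre of the length stop's flat steel face, which looks along the cutter's +y: a plate 70 mm wide, 6 mm thick, from 2 to 44 mm above the bed, on two rods that run to -y through the bracket. This point is at cutter x = +30 mm, 25 mm above the bed.
- stop (a joint): Length stop setting: distance in m from the wire slot to the stop's face, growing towards the cutter's -y. Clamped: it gives way only above about 45 N.
- bow (a joint): Hinge of the wire bow, rad: 0 = raised and leaning back, as it starts; positive = coming down over the bed. Steel frame with black handle, hinged behind the fence at cutter x = +118, y = -75 mm, 62 mm above the counter; raised, it stands behind the fence, up to about 350 mm above the counter, and stays there.
- short_block: Bystander: shorter cheese block 80 x 50 x 105 mm standing on the counter beside the bracket end of the cutter, towards the robot. Origin: centre of its underside.
- tub: Bystander: white lidded tub, 96 mm across, 65 mm high, on the counter in front of the cutter's loading end. Origin: centre of its underside.
- knife: Bystander: knife lying on the counter in front of the cutter, 275 mm long, black handle 18 mm high. Origin: on its underside where handle meets blade.
- jar: Bystander: glass jar with white lid, 72 mm across, 100 mm high, on the counter beyond the cutter's loading end. Origin: centre of its underside.
- butter: Bystander: wrapped butter pack 75 x 105 x 38 mm lying on the counter beyond the cutter's loading end. Origin: centre of its underside.
- wheel: Bystander: small round cheese, 110 mm across, 34 mm high, on the counter to the robot's right. Origin: centre of its underside.

How it is judged (in metres and radians):
On the way:
1. the tall block has toppled towards the stop and lies flat and still in the cutting field, not yet against fence and stop (angle between block's own z axis and vertical between 1.52 and 1.62 rad and z of block_mid in the frame of cutter between 0.058 and 0.072 m and linear speed of block below 0.01 m/s and angular speed of block below 0.05 rad/s and x of block_mid in the frame of cutter between -0.065 and 0.048 m and y of block_mid in the frame of cutter between -0.068 and 0.048 m and y of block_top in the frame of cutter below -0.03 m), for 0.2 s.
At the end, for the whole second after the job is handed in: The tall block lies flat and still on the bed, its top end towards the stop; its long side is within 4 mm of the fence and parallel to it within 2.5 degrees; its leading end is within 4 mm of the length stop's face; the stop has moved less than 5 mm and the bow is still up (angle between block's own z axis and vertical between 1.52 and 1.62 rad and z of block_mid in the frame of cutter between 0.058 and 0.072 m and linear speed of block below 0.01 m/s and angular speed of block below 0.05 rad/s and x of block_mid in the frame of cutter between 0.041 and 0.049 m and angle between the z axis of block and the y axis of cutter, either way round below 0.045 rad and y of block_top in the frame of stop_face between -0.004 and 0.004 m and distance of stop_face from where it was at the start of the episode below 0.005 m and value of joint bow below 0.15 rad); the robot touches nothing.
It fails at once if the cheese block is picked up (raised off the bed by about 25 mm) (z of block_mid in the frame of cutter above 0.15 m or (angle between block's own z axis and vertical above 1.45 rad and z of block_mid in the frame of cutter above 0.09 m)).
It fails at once if the length stop is shoved out of its setting (distance of stop_face from where it was at the start of the episode above 0.006 m).
It fails at once if the raised wire bow is knocked down (value of joint bow above 0.25 rad).
It fails at once if another item on the counter is shifted by more than 20 mm (distance of any of short_block, tub, knife, jar, butter, wheel from where it was at the start of the episode above 0.02 m).
It also fails if it takes over 58 s, if anything falls off the work surface, if the arm or the gripper's body presses on something with over 40 N, if the wrist force passes 120 N, or if a joint passes its speed limit or range.

## Working session

There is one attempt and no reset: what is moved stays moved. The work goes in short steps, Python scripts to look and compute and a shell command to move; the robot and the scene stay as the last step left them, time stands still between calls to the robot, and variables do not carry over. Pictures are saved under pics/ and viewed, and the job is handed in when it is done.

```bash
ls; mkdir -p pics
python3 - <<'E'
from cell import monitor, imaging, arm
import cv2, numpy as np
s=monitor.observe(); print({k:np.round(v,3).tolist() for k,v in s.items()}); print(arm.grasp_offset)
for n in ["scene","side"]:
    im=imaging.read_camera(n); cv2.imwrite(f"pics/{n}0.png",im)
    p=imaging.camera_params(n); print(n,p["fx"],p["fy"],p["cx"],p["cy"],np.round(p["pose"],3).tolist())
E
```

```text
pics
{'time_s': 0.0, 'q': [1.248, 0.577, 0.025, 1.438, -0.015, 1.129, -0.056], 'joint_velocities': [0.0, -0.001, -0.001, 0.001, 0.0, -0.002, -0.0], 'effort': [-0.001, -76.574, 2.25, -28.596, 0.015, 0.013, 0.0], 'tool_pos': [159.552, -655.387, 230.443], 'ee_rot': [[0.972, 0.237, -0.0], [0.237, -0.972, 0.002], [-0.0, -0.002, -1.0]], 'ft_force': [0.05, -0.21, 0.424], 'moment': [-0.069, -0.026, 0.018], 'grip_width': 85.955}
18.700000000000003
scene 488.6525133486647 488.6525133486647 325.17621722196475 245.2754703258345 [[-0.871, 0.342, -0.352, 982.092], [0.49, 0.579, -0.651, 747.798], [-0.019, -0.74, -0.672, 947.485], [0.0, 0.0, 0.0, 1.0]]
side 575.6824889052789 575.6824889052789 322.92587275746257 241.34079862535944 [[-0.836, -0.385, 0.392, 73.649], [-0.549, 0.611, -0.571, 661.439], [-0.02, -0.692, -0.721, 1001.34], [0.0, 0.0, 0.0, 1.0]]
```

View pics/scene0.png

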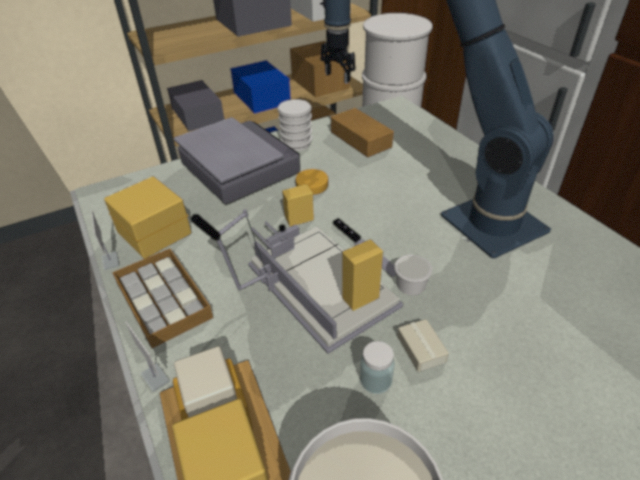

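View pics/side0.png

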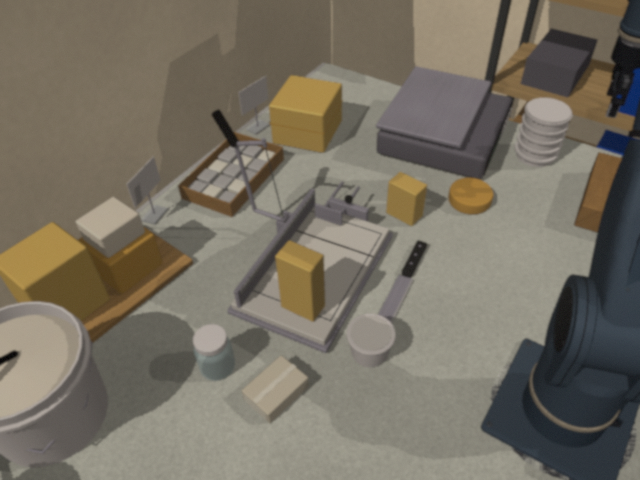

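```bash
cat > h.py <<'E'
import numpy as np, cv2
from cell import monitor, imaging, finder, arm
def cam(n):
    p=imaging.camera_params(n); return np.array([[p["fx"],0,p["cx"]],[0,p["fy"],p["cy"]],[0,0,1]]),np.array(p["pose"])
def ray(n,uv,c=None):
    K,T=c or cam(n); d=T[:3,:3]@np.linalg.inv(K)@np.array([uv[0],uv[1],1.]); return T[:3,3],d
def atz(n,uv,z,c=None):
    o,d=ray(n,uv,c); return o+d*(z-o[2])/d[2]
def tri(obs):
    A=np.zeros((3,3));b=np.zeros(3)
    for n,uv in obs:
        o,d=ray(n,uv);d=d/np.linalg.norm(d);P=np.eye(3)-np.outer(d,d);A+=P;b+=P@o
    x=np.linalg.solve(A,b); return x
def proj(n,X,c=None):
    K,T=c or cam(n); q=K@(T[:3,:3].T@(np.asarray(X,float)-T[:3,3])); return q[:2]/q[2]
E
python3 - <<'E'
from h import *
for n in ["scene","side"]:
    im=imaging.read_camera(n)
    x0,y0,x1,y1=(190,190,450,390) if n=="scene" else (210,170,470,370)
    cv2.imwrite(f"pics/{n}0c.png",cv2.resize(im[y0:y1,x0:x1],None,fx=3,fy=3,interpolation=cv2.INTER_CUBIC))
Z=dict(cutter=0,fence=90,field=40,bracket=68,block=40,block_mid=120,block_top=200,stop_face=65,short_block=0,tub=0,knife=0,jar=0,butter=0)
R={}
for q in Z:
    uv={}
    for n in ["scene","side"]:
        r=finder.pinpoint(q,n)
        if r: uv[n]=r[0]["uv"]; print(q,n,np.round(r[0]["uv"],1),round(r[0]["conf"],2),np.round(atz(n,uv[n],Z[q]),1))
    if len(uv)==2: print("   tri",np.round(tri(list(uv.items())),1))
print(monitor.observe()["time_s"])
E
```

```text
cutter scene [324.  288.9] 0.79 [571.4 -23.9   0. ]
cutter side [312.1 272.5] 0.85 [584.7 -34.9   0. ]
   tri [576.1 -20.   12.8]
fence side [274.9 234.8] 0.6 [670.6 -19.6  90. ]
field scene [321.9 272.8] 0.67 [565.7 -43.6  40. ]
field side [320.  259.6] 0.72 [570.6 -48.3  40. ]
   tri [567.4 -42.4  44.5]
bracket scene [284.  233.4] 0.77 [ 594.7 -205.3   68. ]
bracket side [345.4 202.8] 0.86 [ 605.8 -213.    68. ]
   tri [ 598.4 -199.1   78.1]
block scene [361.4 298.4] 0.65 [524.7  83.   40. ]
block side [305.2 305. ] 0.81 [526.2  74.9  40. ]
   tri [524.6  79.5  40.9]
block_mid scene [359.1 274.6] 0.85 [529.5  75.9 120. ]
block_mid side [301.5 280.9] 0.59 [528.9  78.1 120. ]
   tri [529.5  76.7 119.6]
block_top scene [362.8 250. ] 0.72 [524.9  79.8 200. ]
block_top side [300.3 257.4] 0.69 [522.3  85.  200. ]
   tri [524.3  81.1 198.2]
stop_face scene [281.6 249.1] 0.87 [ 626.9 -153.9   65. ]
stop_face side [330.  212.3] 0.68 [ 620.9 -168.1   65. ]
   tri [ 623.  -168.5   57.3]
short_block scene [301.  217.7] 0.83 [ 487.2 -319.     0. ]
short_block side [403.7 210.4] 0.91 [ 504.6 -330.8    0. ]
   tri [ 495.  -306.6   17.6]
tub scene [412. 286.] 0.61 [366.4  84.2   0. ]
tub side [368.4 352.3] 0.76 [368.3  80.8   0. ]
   tri [367.4  83.7   2. ]
knife scene [356.8 243.3] 0.93 [ 402.  -131.8    0. ]
knife side [405.8 276.6] 0.65 [ 398.  -138.6    0. ]
   tri [ 398.7 -139.1   -4.4]
jar scene [376.  380.8] 0.74 [606.7 273.7   0. ]
jar side [217.  363.9] 0.86 [610.7 268.1   0. ]
   tri [607.9 272.4   3.6]
butter scene [419.1 347.4] 0.66 [470.2 249.9   0. ]
butter side [275.2 391.8] 0.69 [474.9 254.8   0. ]
   tri [473.3 254.9   5.4]
1.5
```

View pics/scene0c.png

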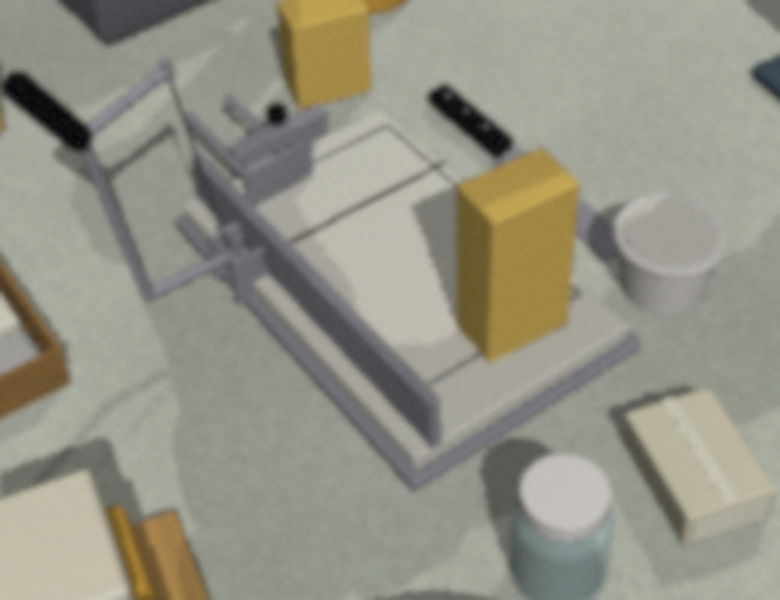

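View pics/side0c.png

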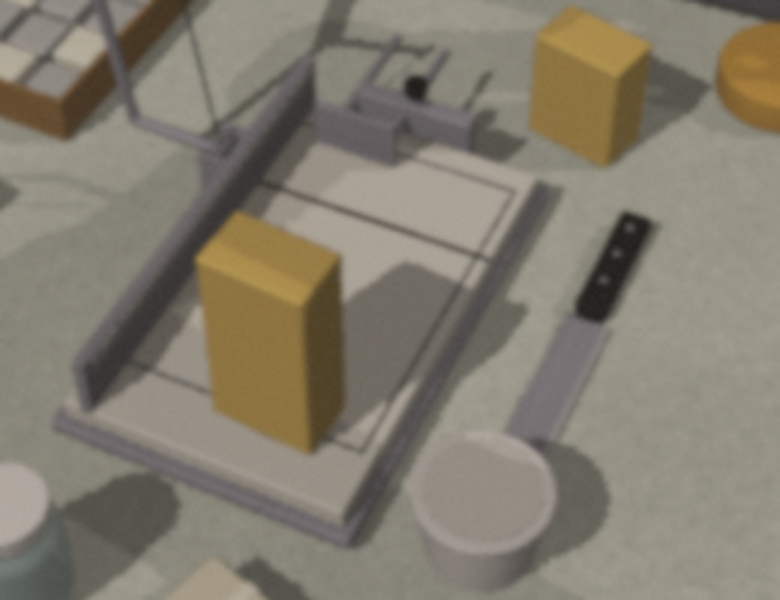

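```bash
cat > fit.py <<'E'
from h import *
from scipy.optimize import least_squares
obs=[("scene",(319.3,232.3),(-100,-150,40)),("scene",(328.3,352.3),(118,183,0)),("scene",(402,305.5),(-118,183,0)),
("side",(326.7,351.7),(-118,183,0)),("side",(229,312),(118,183,0)),("side",(330.7,320),(-100,125,40)),("side",(381.7,233.3),(-100,-150,40)),
("side",(390,230),(-110,-175,40)),("side",(325,341.7),(-110,175,40)),
("scene",(284,233.4),(0,-183,68)),("side",(345.4,202.8),(0,-183,68)),("scene",(321.9,272.8),(-7.5,-12.5,40)),("side",(320,259.6),(-7.5,-12.5,40)),("side",(274.9,234.8),(85,0,90))]
C={n:cam(n) for n in ["scene","side"]}
def W(p,X):
    c,s=np.cos(p[2]),np.sin(p[2]); return np.array([p[0]+c*X[0]-s*X[1],p[1]+s*X[0]+c*X[1],X[2]])
def f(p): return np.concatenate([proj(n,W(p,X),C[n])-uv for n,uv,X in obs])
if __name__=="__main__":
    r=least_squares(f,[576,-25,0.1],loss="soft_l1"); print(np.round(r.x,4)); 
    for o,e in zip(obs,f(r.x).reshape(-1,2)): print(o[0],o[2],np.round(e,1))
    np.save("cut.npy",r.x)
    p=r.x;c,s=np.cos(p[2]),np.sin(p[2]);R=np.array([[c,-s],[s,c]])
    for nm,X in dict(block=(524.6,79.5),mid=(529.5,76.7),top=(524.3,81.1),stop=(623,-168)).items(): print(nm,np.round(R.T@(np.array(X)-p[:2]),1))
    # overlay
    for n in C:
        im=imaging.read_camera(n)
        x0,y0,x1,y1=(190,190,450,390) if n=="scene" else (210,170,470,370)
        b=cv2.resize(im[y0:y1,x0:x1],None,fx=3,fy=3,interpolation=cv2.INTER_CUBIC)
        def L(a,bb,col):
            q=[tuple(int(round(v)) for v in (proj(n,W(p,X),C[n])-[x0,y0])*3) for X in (a,bb)]; cv2.line(b,*q,col,1)
        L((-118,183,0),(118,183,0),(0,0,255));L((-118,183,0),(-118,-183,0),(0,0,255));L((118,183,0),(118,-183,0),(0,0,255))
        L((-100,125,40),(85,125,40),(255,0,0));L((-100,125,40),(-100,-150,40),(255,0,0));L((-100,-150,40),(85,-150,40),(255,0,0));L((85,175,90),(85,-175,90),(0,255,0));L((85,175,40),(85,-175,40),(0,255,0));L((-100,-75,40),(85,-75,40),(255,255,0))
        cv2.imwrite(f"pics/{n}_ov.png",b)
E
python3 fit.py
```

```text
[ 5.744119e+02 -3.287990e+01  1.265000e-01]
scene (-100, -150, 40) [-1.2 -1. ]
scene (118, 183, 0) [-1.2  4. ]
scene (-118, 183, 0) [0.2 3. ]
side (-118, 183, 0) [0.3 4.4]
side (118, 183, 0) [-0.7  3.8]
side (-100, 125, 40) [0.4 0.2]
side (-100, -150, 40) [0.  0.1]
side (-110, -175, 40) [-0.4 -2.2]
side (-110, 175, 40) [-0.2 -1.2]
scene (0, -183, 68) [-2.4 -1.5]
side (0, -183, 68) [3.3 0.9]
scene (-7.5, -12.5, 40) [-1.5 -0.2]
side (-7.5, -12.5, 40) [0.3 0.9]
side (85, 0, 90) [5.  1.3]
block [-35.2 117.8]
mid [-30.7 114.4]
top [-35.3 119.4]
stop [  31.2 -140.2]
```

```bash
cd pics; python3 -c "
import cv2,numpy as np
a=cv2.imread('scene_ov.png');b=cv2.imread('side_ov.png')
cv2.imwrite('ov1.png',a);print(a.shape)"
```

```text
(600, 780, 3)
```

View pics/scene_ov.png

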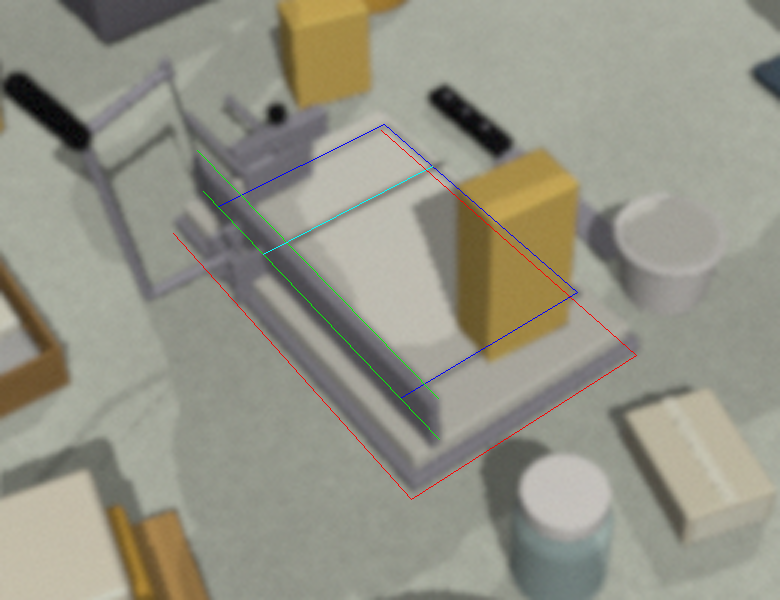

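View pics/side_ov.png

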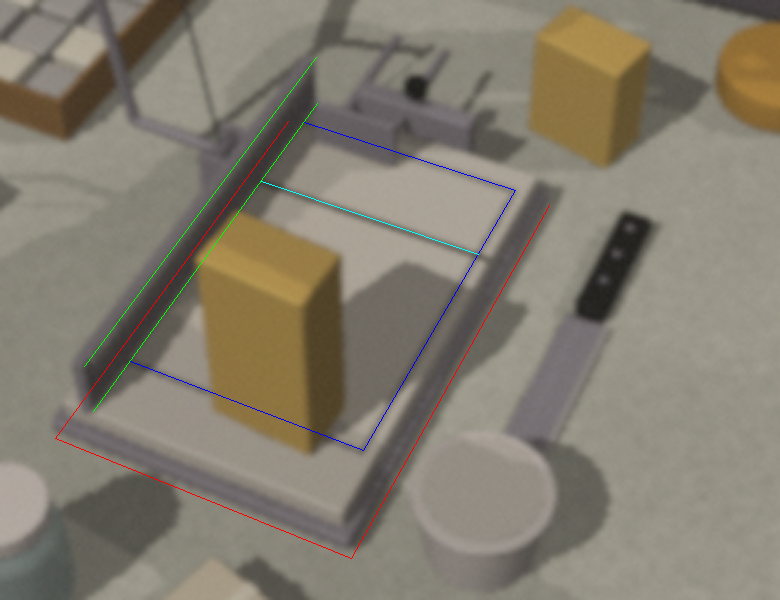

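Run:
```python
from h import *
p=np.load("cut.npy");c,s=np.cos(p[2]),np.sin(p[2]);R=np.array([[c,-s],[s,c]])
for n,x0,y0,pts in [("side",210,170,[(237,213),(341,258),(303,303),(197,260)]),("scene",190,190,[(543,150),(579,186),(493,223),(459,187)])]:
    w=np.array([atz(n,(x0+u/3,y0+v/3),200)[:2] for u,v in pts]); k=(w-p[:2])@R
    print(n,np.round(k,1).tolist(),"mean",np.round(k.mean(0),1),[round(float(np.linalg.norm(k[i]-k[(i+1)%4])),1) for i in range(4)])
    for i in range(4): d=k[(i+1)%4]-k[i]; print(np.degrees(np.arctan2(d[1],d[0])).round(1))
def g(X): return np.round(p[:2]+R@np.array(X),1)
print("behind",g((-35,190)),g((-35,155)))
```

```text
side [[2.9, 94.8], [-75.1, 101.7], [-70.3, 145.1], [6.2, 141.5]] mean [-34.1 120.8] [78.3, 43.7, 76.6, 46.9]
174.9
83.8
-2.7
-94.1
scene [[-71.5, 103.5], [-66.4, 150.7], [9.1, 142.0], [5.0, 96.8]] mean [-31.  123.2] [47.4, 76.0, 45.4, 76.8]
83.7
-6.5
-95.3
175.0
behind [515.7 151.2] [520.1 116.5]
```

```bash
python3 - <<'E'
import numpy as np
for k in range(8):
    f=np.radians(-76.3+9.75*k); print(round(.04*np.cos(f),4),round(.04*np.sin(f),4))
E
python3 -m inch '[{"travel":[0.049,-0.0256,-0.010],"rot":[0,0,0],"fingers":0.04},{"travel":[0.049,-0.0256,-0.010],"rot":[0,0,0],"fingers":0.04},{"travel":[0.049,-0.0256,-0.010],"rot":[0,0,0],"fingers":0.04},{"travel":[0.049,-0.0256,-0.010],"rot":[0,0,0],"fingers":0.04},{"travel":[0.049,-0.0256,-0.010],"rot":[0,0,0],"fingers":0.04},{"travel":[0.049,-0.0256,-0.010],"rot":[0,0,0],"fingers":0.04},{"travel":[0.049,-0.0256,-0.010],"rot":[0,0,0],"fingers":0.04}]' 30
```

```text
0.0095 -0.0389
0.0159 -0.0367
0.0219 -0.0335
0.0273 -0.0293
0.0318 -0.0242
0.0355 -0.0185
0.0381 -0.0122
0.0396 -0.0056
time_s: 2.48
tool_pos: [455.0, -397.6, 302.0]
ee_rot: [[0.974, 0.227, -0.002], [0.227, -0.974, -0.002], [-0.002, 0.001, -1.0]]
ft_force: [0.1, -0.9, -0.5]
grip_width: 39.9
```

```bash
python3 -m inch '[{"travel":[0.0095,-0.0389,0],"rot":[0,0,-0.17],"fingers":0.04},{"travel":[0.016,-0.0367,0],"rot":[0,0,-0.17],"fingers":0.04},{"travel":[0.022,-0.0335,0],"rot":[0,0,-0.17],"fingers":0.04},{"travel":[0.0273,-0.0293,0],"rot":[0,0,-0.17],"fingers":0.04},{"travel":[0.0318,-0.0242,0],"rot":[0,0,-0.17],"fingers":0.04},{"travel":[0.0355,-0.0185,0],"rot":[0,0,-0.17],"fingers":0.04},{"travel":[0.038,-0.0122,0],"rot":[0,0,-0.17],"fingers":0.04},{"travel":[0.0396,-0.0056,0],"rot":[0,0,-0.17],"fingers":0.04}]'
```

```text
time_s: 3.48
tool_pos: [455.5, -65.4, 302.8]
ee_rot: [[-0.066, 0.998, 0.004], [0.998, 0.066, -0.004], [-0.004, 0.004, -1.0]]
ft_force: [0.4, -0.6, 0.9]
grip_width: 39.8
```

```bash
python3 -m inch '[{"travel":[0.0444,0.0167,0],"rot":[0,0,0],"fingers":0.04},{"travel":[0.0444,0.0167,0],"rot":[0,0,0],"fingers":0.04},{"travel":[0.0444,0.0167,0],"rot":[0,0,0],"fingers":0.04},{"travel":[0.0444,0.0167,0],"rot":[0,0,0],"fingers":0.04},{"travel":[0.0444,0.0167,0],"rot":[0,0,0.035],"fingers":0.04},{"travel":[0,0,0.044],"rot":[0,0,0],"fingers":0.04},{"travel":[0,0,0.044],"rot":[0,0,0],"fingers":0.04},{"travel":[0,0,0.044],"rot":[0,0,0],"fingers":0.04}]'
python3 - <<'E'
from h import *
for n in ["scene","side"]:
    im=imaging.read_camera(n)
    x0,y0,x1,y1=(250,150,510,350) if n=="scene" else (180,170,440,370)
    cv2.imwrite(f"pics/{n}1.png",cv2.resize(im[y0:y1,x0:x1],None,fx=3,fy=3,interpolation=cv2.INTER_CUBIC))
print(monitor.observe()["ft_force"])
E
```

```text
time_s: 4.47
tool_pos: [528.7, 173.8, 171.8]
ee_rot: [[-0.035, 0.999, 0.016], [0.999, 0.035, 0.0], [-0.0, 0.016, -1.0]]
ft_force: [0.7, -0.9, -1.1]
grip_width: 40.3
[ 0.68752184 -0.81996965 -0.51364072]
```

View pics/scene1.png

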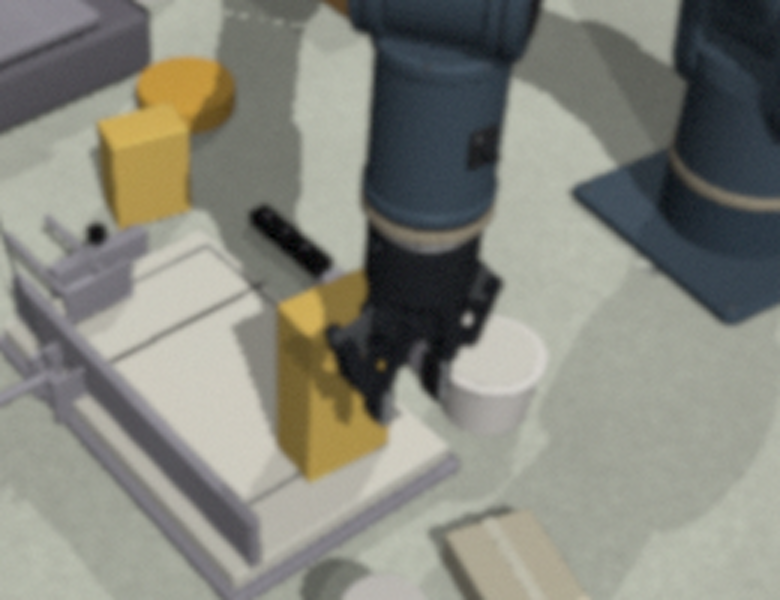

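View pics/side1.png

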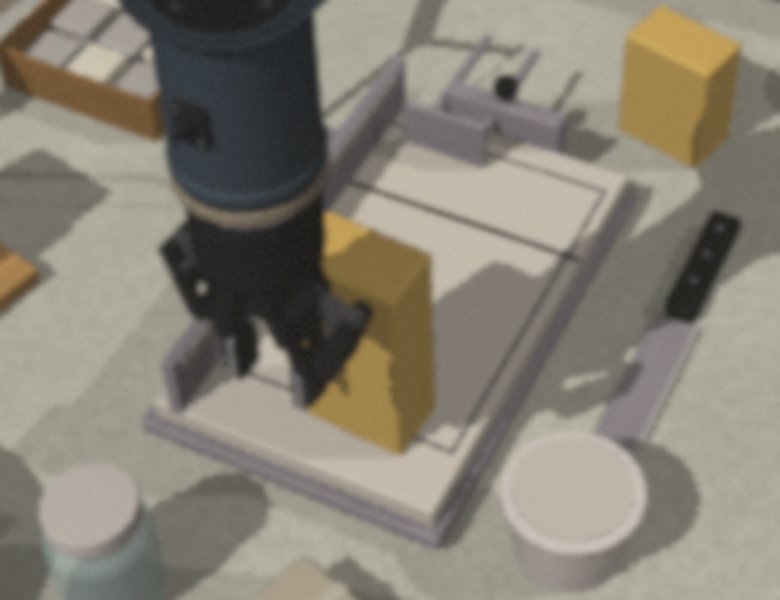

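```bash
python3 -m inch '[{"travel":[-0.020,-0.003,0],"rot":[0,0,0],"fingers":0.04},{"travel":[-0.020,0,0],"rot":[0,0,0],"fingers":0.04},{"travel":[-0.008,0,0],"rot":[0,0,0],"fingers":0.04},{"travel":[-0.008,0,0],"rot":[0,0,0],"fingers":0.04},{"travel":[-0.008,0,0],"rot":[0,0,0],"fingers":0.04}]'
```

```text
time_s: 5.2
tool_pos: [528.1, 104.7, 176.0]
ee_rot: [[-0.034, 0.999, 0.016], [0.999, 0.034, -0.001], [-0.002, 0.016, -1.0]]
ft_force: [-0.2, 0.7, 0.9]
grip_width: 40.1
```

```bash
python3 -m inch '[{"travel":[-0.010,0,0.002],"rot":[0,0,0],"fingers":0.04},{"travel":[-0.010,0,0.001],"rot":[0,0,0],"fingers":0.04},{"travel":[-0.010,0,0],"rot":[0,0,0],"fingers":0.04}]'
python3 - <<'E'
from h import *
for n in ["side"]:
    im=imaging.read_camera(n)
    x0,y0,x1,y1=(250,150,510,350) if n=="scene" else (180,170,440,370)
    cv2.imwrite(f"pics/{n}2.png",cv2.resize(im[y0:y1,x0:x1],None,fx=3,fy=3,interpolation=cv2.INTER_CUBIC))
E
```

```text
time_s: 5.58
tool_pos: [529.3, 73.1, 173.0]
ee_rot: [[-0.035, 0.999, 0.017], [0.999, 0.035, -0.001], [-0.002, 0.017, -1.0]]
ft_force: [0.1, -0.3, 0.6]
grip_width: 39.7
```

View pics/side2.png

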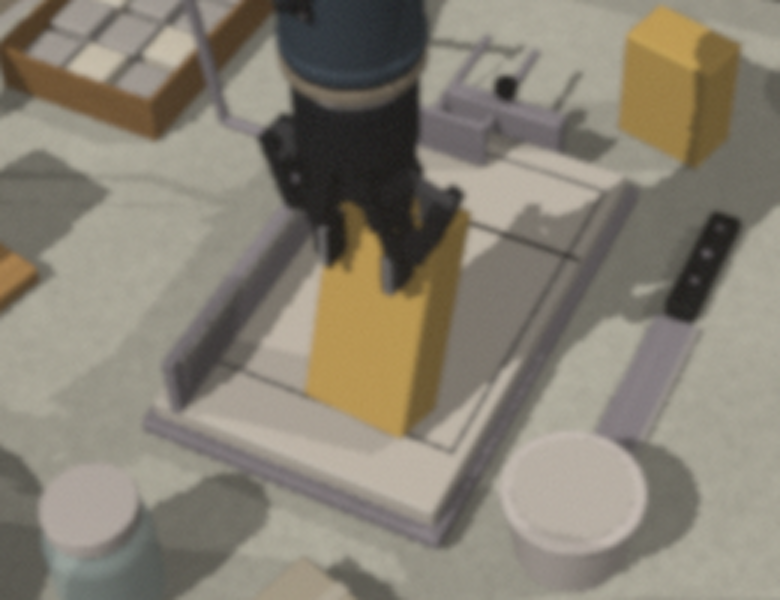

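The block is tipping: it leans about 20° over its front lower edge, and its trailing lower corner is at crop (403,435). I'll keep pushing.

```bash
python3 -m inch '[{"travel":[-0.012,0,0],"rot":[0,0,0],"fingers":0.04},{"travel":[-0.012,0,0],"rot":[0,0,0],"fingers":0.04},{"travel":[0,0,0],"rot":[0,0,0],"fingers":0.04},{"travel":[0,0,-0.02],"rot":[0,0,0],"fingers":0.04},{"travel":[0.02,0,-0.03],"rot":[0,0,0],"fingers":0.04},{"travel":[0.05,0,0],"rot":[0,0,0],"fingers":0.04},{"travel":[0.05,0,0],"rot":[0,0,0],"fingers":0.04}]'
python3 - <<'E'
from h import *
for n in ["scene","side"]:
    im=imaging.read_camera(n)
    x0,y0,x1,y1=(190,190,450,390) if n=="scene" else (210,170,470,370)
    cv2.imwrite(f"pics/{n}3.png",cv2.resize(im[y0:y1,x0:x1],None,fx=3,fy=3,interpolation=cv2.INTER_CUBIC))
E
```

```text
time_s: 6.5
tool_pos: [526.2, 163.9, 223.7]
ee_rot: [[-0.024, 1.0, 0.015], [1.0, 0.024, -0.003], [-0.004, 0.015, -1.0]]
ft_force: [0.6, 0.1, 0.6]
grip_width: 39.9
```

View pics/side3.png

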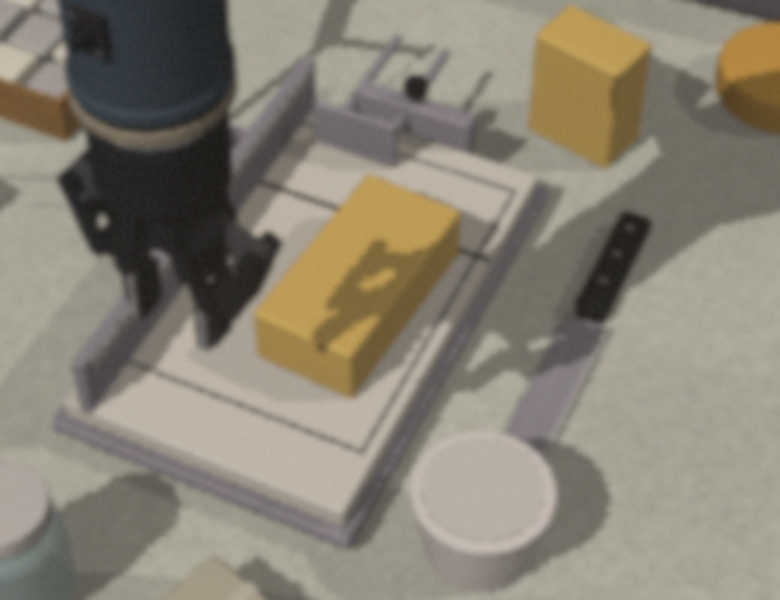

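View pics/scene3.png

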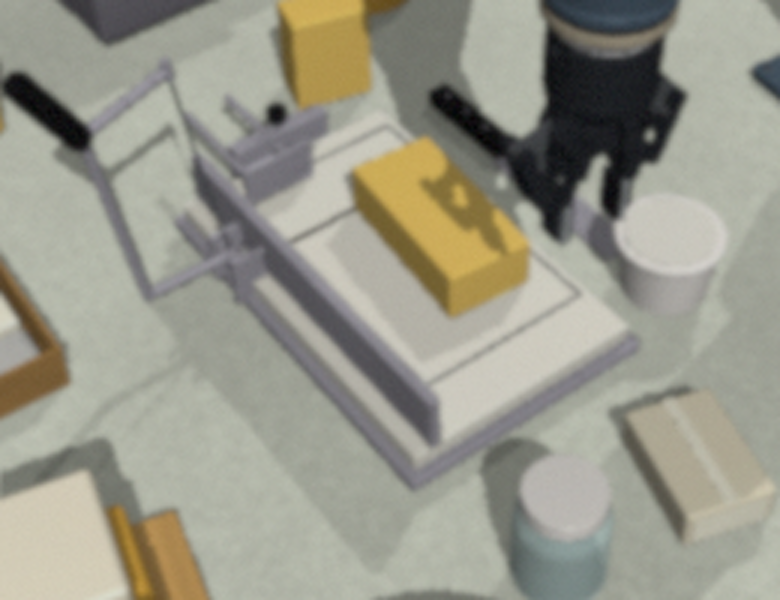

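```bash
cat > blk.py <<'E'
from h import *
p=np.load("cut.npy");c,s=np.cos(p[2]),np.sin(p[2]);R=np.array([[c,-s],[s,c]])
def toc(w): return (np.asarray(w)[...,:2]-p[:2])@R
def tow(k): return p[:2]+R@np.asarray(k,float)
def rep(n,x0,y0,pts,z=90,sc=3):
    k=np.array([toc(atz(n,(x0+u/sc,y0+v/sc),z)) for u,v in pts])
    e=[k[(i+1)%4]-k[i] for i in range(4)]
    print(n,np.round(k,1).tolist(),"mean",np.round(k.mean(0),1),"len",[round(float(np.linalg.norm(d)),1) for d in e],"ang",[np.degrees(np.arctan2(d[1],d[0])).round(1) for d in e])
E
python3 - <<'E'
from blk import *
rep("side",210,170,[(372,175),(461,211),(351,353),(256,316)])
rep("scene",190,190,[(428,138),(528,241),(448,278),(354,177)])
for q,z in [("block_mid",65),("block_top",65),("block",65),("stop_face",65)]:
    for n in ["scene","side"]:
        for r in finder.pinpoint(q,n)[:1]: print(q,n,round(r["conf"],2),np.round(toc(atz(n,r["uv"],z)),1))
E
```

```text
side [[-13.4, -72.8], [-88.4, -66.5], [-73.6, 88.0], [0.4, 86.3]] mean [-43.8   8.8] len [75.2, 155.2, 74.0, 159.6] ang [np.float64(175.2), np.float64(84.6), np.float64(-1.3), np.float64(-94.9)]
scene [[-86.0, -62.4], [-73.0, 90.5], [4.7, 83.3], [-4.4, -60.8]] mean [-39.7  12.6] len [153.4, 78.0, 144.4, 81.5] ang [np.float64(85.1), np.float64(-5.3), np.float64(-93.6), np.float64(-178.9)]
block_mid scene 0.77 [-46.2  -4.7]
block_mid side 0.77 [-48.2   2.1]
block_top scene 0.86 [-49.4 -79.4]
block_top side 0.9 [-47.5 -61.7]
block scene 0.93 [-39.   88.6]
stop_face scene 0.7 [  32.2 -117.6]
stop_face side 0.7 [  27.2 -132.9]
```

Run:
```python
import numpy as np
d=np.array([447-526.2,-40-163.9])/9
for k in range(9):
    f=np.radians(1.4-9.35*k); y=np.array([np.cos(f),np.sin(f)]); x=np.array([-np.sin(f),np.cos(f)])
    print(np.round(d@x/1000,4),np.round(d@y/1000,4))
```

```text
-0.0224 -0.0094
-0.0237 -0.0056
-0.0242 -0.0017
-0.0242 0.0023
-0.0235 0.0062
-0.0222 0.0099
-0.0203 0.0134
-0.0178 0.0165
-0.0149 0.0192
```

```bash
python3 -m inch '[{"travel":[-0.0224,-0.0094,0],"rot":[0,0,0.163],"fingers":0.06},{"travel":[-0.0237,-0.0056,0],"rot":[0,0,0.163],"fingers":0.06},{"travel":[-0.0242,-0.0017,0],"rot":[0,0,0.163],"fingers":0.06},{"travel":[-0.0242,0.0023,0],"rot":[0,0,0.163],"fingers":0.06},{"travel":[-0.0235,0.0062,0],"rot":[0,0,0.163],"fingers":0.06},{"travel":[-0.0222,0.0099,0],"rot":[0,0,0.163],"fingers":0.06},{"travel":[-0.0203,0.0134,0],"rot":[0,0,0.163],"fingers":0.06},{"travel":[-0.0178,0.0165,0],"rot":[0,0,0.163],"fingers":0.06},{"travel":[-0.0149,0.0192,0],"rot":[0,0,0.163],"fingers":0.06},{"travel":[0,0,0],"rot":[0,0,0],"fingers":0.06}]'
```

```text
time_s: 8.25
tool_pos: [439.3, -52.3, 223.1]
ee_rot: [[0.998, 0.068, 0.016], [0.068, -0.998, -0.004], [0.016, 0.005, -1.0]]
ft_force: [-0.1, 0.4, -0.8]
grip_width: 59.6
```

```bash
python3 -m inch '[{"travel":[0.001,-0.013,0],"rot":[0,0,-0.058],"fingers":0.06},{"travel":[0,0,0.055],"rot":[0,0,0],"fingers":0.06},{"travel":[0,0,0.055],"rot":[0,0,0],"fingers":0.06},{"travel":[0,0,0.047],"rot":[0,0,0],"fingers":0.06},{"travel":[0,0,0.00],"rot":[0,0,0],"fingers":0.06}]'
python3 - <<'E'
from h import *
for n in ["scene","side"]:
    im=imaging.read_camera(n)
    x0,y0,x1,y1=(190,190,450,390) if n=="scene" else (210,170,470,370)
    cv2.imwrite(f"pics/{n}4.png",cv2.resize(im[y0:y1,x0:x1],None,fx=3,fy=3,interpolation=cv2.INTER_CUBIC))
E
```

```text
time_s: 8.88
tool_pos: [446.9, -31.4, 63.9]
ee_rot: [[0.988, 0.153, 0.024], [0.153, -0.988, 0.002], [0.024, 0.002, -1.0]]
ft_force: [0.2, -0.7, 0.6]
grip_width: 60.3
```

View pics/side4.png

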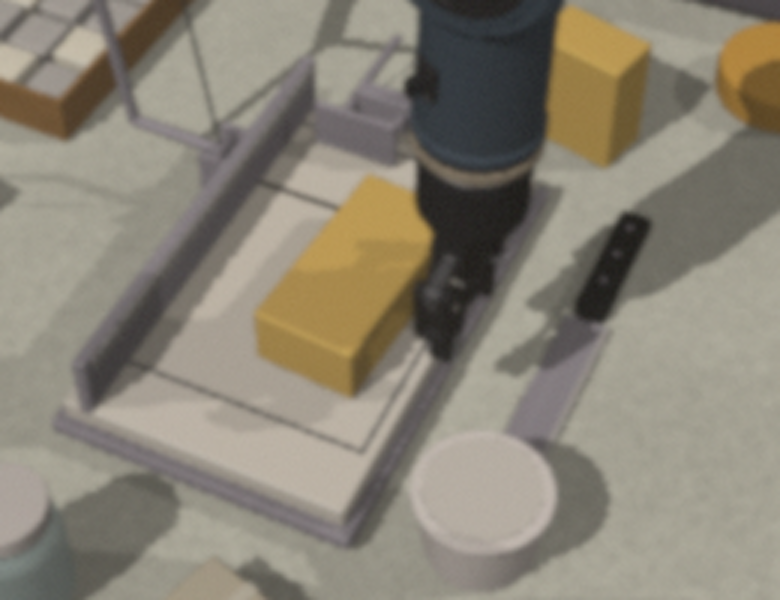

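View pics/scene4.png

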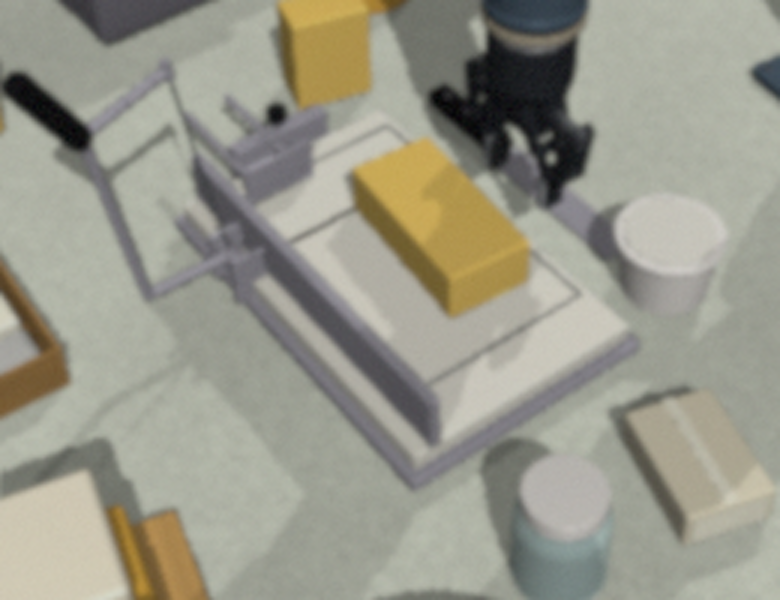

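```bash
python3 -m inch '[{"travel":[0.010,0.005,0.004],"rot":[0,0,0.027],"fingers":0.06},{"travel":[0.010,0,0],"rot":[0,0,0],"fingers":0.06},{"travel":[0.010,0,0],"rot":[0,0,0],"fingers":0.06},{"travel":[0.010,0,0],"rot":[0,0,0],"fingers":0.06},{"travel":[0.010,0,0],"rot":[0,0,0],"fingers":0.06}]'
python3 -c "
from blk import *
s=monitor.observe();print(toc(s['tool_pos']),s['ft_force'])"
```

```text
time_s: 9.6
tool_pos: [503.9, -30.7, 69.0]
ee_rot: [[0.992, 0.123, 0.034], [0.123, -0.992, 0.001], [0.034, 0.003, -0.999]]
ft_force: [-2.0, -0.4, -1.2]
grip_width: 60.0
[-69.68593802  11.05177113] [-1.956812   -0.36561569 -1.18827031]
```

```bash
python3 -m inch '[{"travel":[0.008,0,0.006],"rot":[0,-0.034,0],"fingers":0.06},{"travel":[0.008,0,0.004],"rot":[0,0,0],"fingers":0.06},{"travel":[0.008,0,0],"rot":[0,0,0],"fingers":0.06},{"travel":[0.008,0,0],"rot":[0,0,0],"fingers":0.06},{"travel":[0.008,0,0],"rot":[0,0,0],"fingers":0.06}]'
python3 - <<'E'
from blk import *
s=monitor.observe();print(toc(s['tool_pos']),s['ft_force'])
for n in ["scene"]:
    im=imaging.read_camera(n)
    x0,y0,x1,y1=(190,190,450,390) if n=="scene" else (210,170,470,370)
    cv2.imwrite(f"pics/{n}5.png",cv2.resize(im[y0:y1,x0:x1],None,fx=3,fy=3,interpolation=cv2.INTER_CUBIC))
E
```

```text
time_s: 10.22
tool_pos: [542.1, -26.0, 58.4]
ee_rot: [[0.992, 0.123, -0.007], [0.123, -0.992, -0.005], [-0.008, 0.004, -1.0]]
ft_force: [-6.6, -0.4, 5.2]
grip_width: 59.9
[-31.18151079  10.92292635] [-6.59181869 -0.39355167  5.1954749 ]
```

View pics/scene5.png

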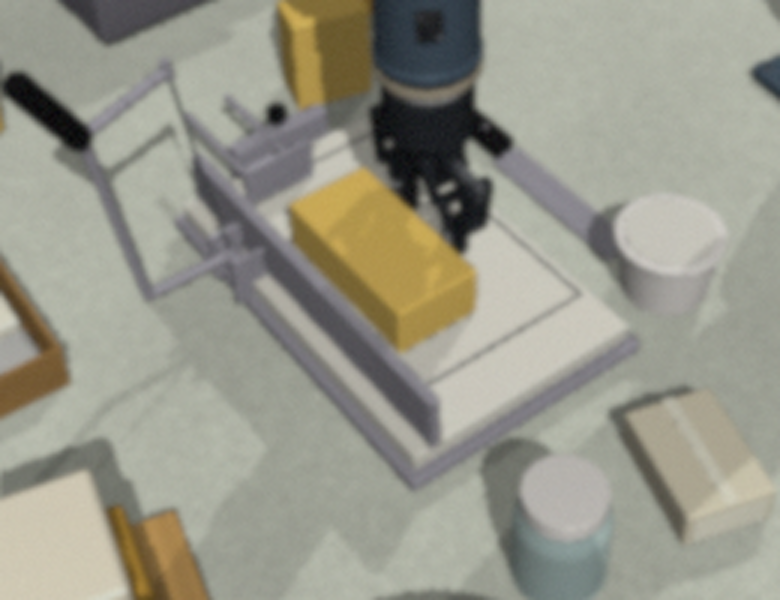

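```bash
python3 -m inch '[{"travel":[0.008,0,0],"rot":[0,0,0],"fingers":0.06},{"travel":[0.007,0,0],"rot":[0,0,0],"fingers":0.06},{"travel":[0.003,0,0],"rot":[0,0,0],"fingers":0.06}]'
python3 -m inch '[{"travel":[0.003,0,0],"rot":[0,0,0],"fingers":0.06}]'
python3 - <<'E'
from blk import *
s=monitor.observe();print(toc(s['tool_pos']),s['ft_force'])
E
```

```text
time_s: 10.65
tool_pos: [560.7, -23.6, 58.2]
ee_rot: [[0.992, 0.123, -0.008], [0.123, -0.992, -0.005], [-0.008, 0.004, -1.0]]
ft_force: [-5.9, -0.7, 5.0]
grip_width: 59.5
time_s: 10.78
tool_pos: [563.1, -23.3, 58.2]
ee_rot: [[0.992, 0.123, -0.009], [0.123, -0.992, -0.005], [-0.01, 0.004, -1.0]]
ft_force: [-6.9, -0.7, 5.9]
grip_width: 59.9
[-9.96789255 10.95757744] [-6.85601277 -0.70541012  5.89365088]
```

```bash
python3 -m inch '[{"travel":[0.003,0,0],"rot":[0,0,0],"fingers":0.06}]'
python3 -m inch '[{"travel":[0.003,0,0],"rot":[0,0,0],"fingers":0.06}]'
python3 - <<'E'
from blk import *
s=monitor.observe();print(toc(s['tool_pos']),s['ft_force'])
E
```

```text
time_s: 10.9
tool_pos: [565.6, -23.0, 58.2]
ee_rot: [[0.992, 0.123, -0.01], [0.123, -0.992, -0.005], [-0.011, 0.004, -1.0]]
ft_force: [-6.2, -1.0, 5.4]
grip_width: 60.0
time_s: 11.02
tool_pos: [566.8, -22.9, 58.1]
ee_rot: [[0.992, 0.123, -0.013], [0.123, -0.992, -0.005], [-0.014, 0.004, -1.0]]
ft_force: [-14.8, -1.8, 10.8]
grip_width: 59.7
[-6.30824913 10.84466809] [-14.84977246  -1.82353804  10.81494105]
```

```bash
python3 -m inch '[{"travel":[-0.010,0,0],"rot":[0,0,0],"fingers":0.06},{"travel":[-0.020,0,0],"rot":[0,0,0],"fingers":0.04},{"travel":[0,0,-0.05],"rot":[0,0.012,0],"fingers":0.03},{"travel":[0,0,-0.05],"rot":[0,0,0],"fingers":0.03}]'
python3 - <<'E'
from blk import *
s=monitor.observe();print(toc(s['tool_pos']),s['ft_force'])
y=s['ee_rot'][:2,1] if hasattr(s['ee_rot'],'shape') else np.array(s['ee_rot'])[:2,1]
a=np.arctan2(y[1],y[0]); print(np.degrees(a))
d=(tow((40,130))-np.array(s['tool_pos'])[:2])/9; st=(p[2]-a)/9; print(st)
for k in range(9):
    f=a+st*k; print(np.round(d@[-np.sin(f),np.cos(f)]/1000,4),np.round(d@[np.cos(f),np.sin(f)]/1000,4))
for n in ["scene","side"]:
    im=imaging.read_camera(n)
    x0,y0,x1,y1=(190,190,450,390) if n=="scene" else (210,170,470,370)
    cv2.imwrite(f"pics/{n}6.png",cv2.resize(im[y0:y1,x0:x1],None,fx=3,fy=3,interpolation=cv2.INTER_CUBIC))
E
```

```text
time_s: 11.52
tool_pos: [537.3, -25.6, 157.9]
ee_rot: [[0.992, 0.124, -0.0], [0.124, -0.992, -0.003], [-0.0, 0.003, -1.0]]
ft_force: [1.8, -1.0, -0.1]
grip_width: 30.4
[-35.84648067  11.90931596] [ 1.79506478 -0.98020025 -0.13160892]
-82.85472783805851
0.17473309153107972
0.0084 -0.0131
0.0106 -0.0115
0.0124 -0.0095
0.0139 -0.0072
0.0149 -0.0046
0.0155 -0.002
0.0156 0.0007
0.0152 0.0034
0.0144 0.006
```

View pics/scene6.png

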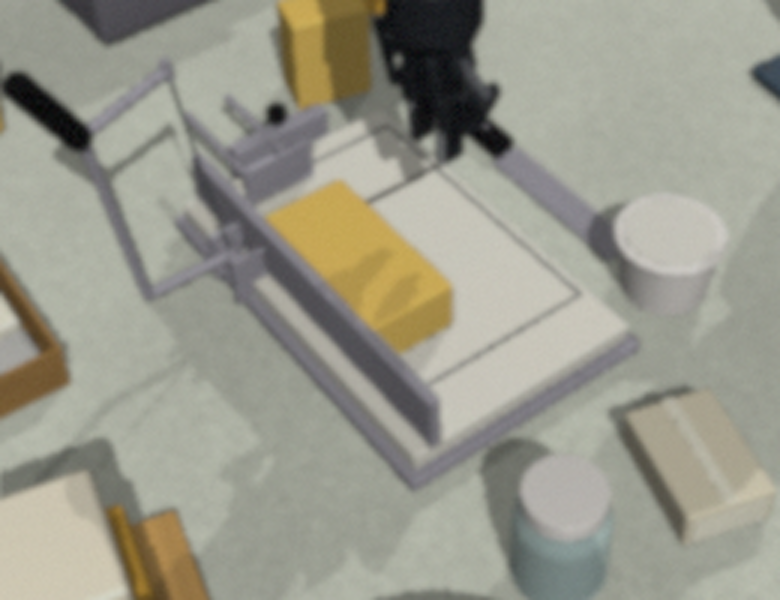

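View pics/side6.png

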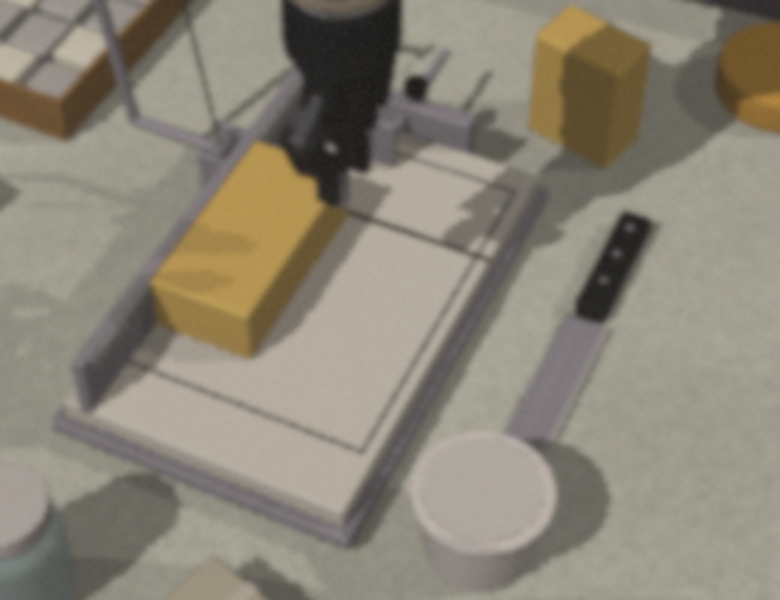

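```bash
python3 -m inch '[{"travel":[0.0084,-0.0131,0],"rot":[0,0,-0.175],"fingers":0.03},{"travel":[0.0106,-0.0115,0],"rot":[0,0,-0.175],"fingers":0.03},{"travel":[0.0124,-0.0095,0],"rot":[0,0,-0.175],"fingers":0.03},{"travel":[0.0139,-0.0072,0],"rot":[0,0,-0.175],"fingers":0.03},{"travel":[0.0149,-0.0046,0],"rot":[0,0,-0.175],"fingers":0.03},{"travel":[0.0155,-0.002,0],"rot":[0,0,-0.175],"fingers":0.03},{"travel":[0.0156,0.0007,0],"rot":[0,0,-0.175],"fingers":0.03},{"travel":[0.0152,0.0034,0],"rot":[0,0,-0.175],"fingers":0.03},{"travel":[0.0144,0.006,0],"rot":[0,0,-0.175],"fingers":0.03},{"travel":[0,0,0],"rot":[0,0,0],"fingers":0.03}]'
python3 - <<'E'
from blk import *
s=monitor.observe();print(toc(s['tool_pos']),s['ft_force'])
E
```

```text
time_s: 12.88
tool_pos: [604.5, 108.7, 160.9]
ee_rot: [[-0.177, 0.984, 0.025], [0.984, 0.177, 0.005], [-0.0, 0.026, -1.0]]
ft_force: [-0.7, 0.5, -0.3]
grip_width: 30.2
[ 47.70784117 136.61630244] [-0.68576998  0.46881958 -0.25932454]
```

```bash
python3 -m inch '[{"travel":[0,-0.006,0],"rot":[0.025,0,0.05],"fingers":0.03},{"travel":[0,0,0.05],"rot":[0,0,0],"fingers":0.03},{"travel":[0,0,0.045],"rot":[0,0,0],"fingers":0.03},{"travel":[0,0,0],"rot":[0,0,0],"fingers":0.03}]'
python3 - <<'E'
from blk import *
s=monitor.observe();print(toc(s['tool_pos']),s['ft_force'])
for n in ["scene","side"]:
    im=imaging.read_camera(n)
    x0,y0,x1,y1=(190,190,450,390) if n=="scene" else (210,170,470,370)
    cv2.imwrite(f"pics/{n}7.png",cv2.resize(im[y0:y1,x0:x1],None,fx=3,fy=3,interpolation=cv2.INTER_CUBIC))
E
```

```text
time_s: 13.38
tool_pos: [598.3, 104.2, 64.3]
ee_rot: [[-0.102, 0.995, -0.001], [0.995, 0.102, -0.001], [-0.001, -0.001, -1.0]]
ft_force: [-0.5, 0.3, 0.3]
grip_width: 29.8
[ 40.94625152 132.96976166] [-0.49873123  0.28982523  0.28785869]
```

View pics/scene7.png

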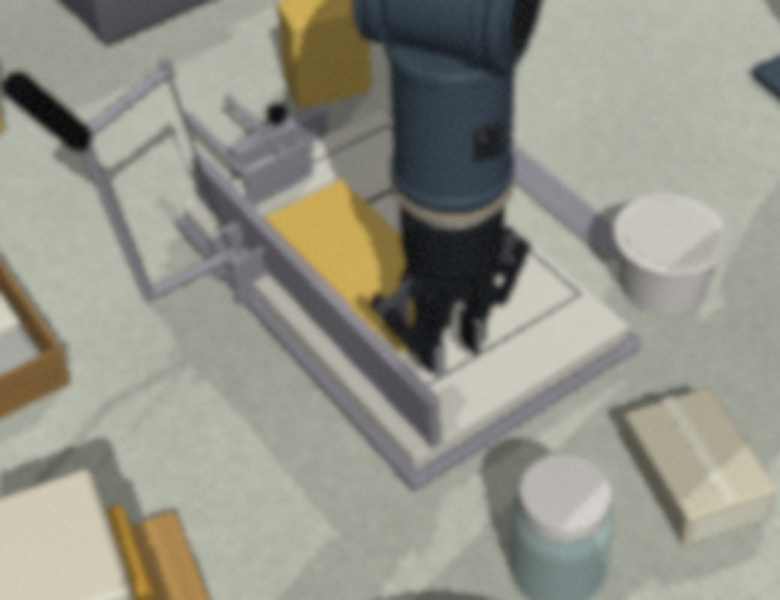

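View pics/side7.png

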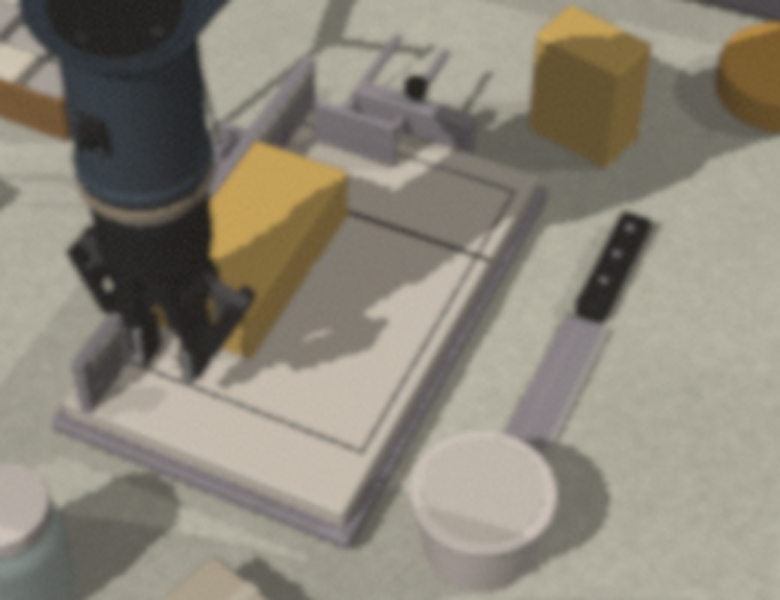

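```bash
python3 -m inch '[{"travel":[-0.010,0,0.002],"rot":[0,0,-0.024],"fingers":0.03},{"travel":[-0.010,0,0.001],"rot":[0,0,0],"fingers":0.03},{"travel":[-0.010,0,0.001],"rot":[0,0,0],"fingers":0.03},{"travel":[-0.010,0,0.001],"rot":[0,0,0],"fingers":0.03},{"travel":[-0.009,0,0.001],"rot":[0,0,0],"fingers":0.03},{"travel":[-0.009,0,0.001],"rot":[0,0,0],"fingers":0.03}]'
python3 - <<'E'
from blk import *
s=monitor.observe();print(toc(s['tool_pos']),s['ft_force'])
for n in ["scene","side"]:
    im=imaging.read_camera(n)
    x0,y0,x1,y1=(190,190,450,390) if n=="scene" else (210,170,470,370)
    cv2.imwrite(f"pics/{n}8.png",cv2.resize(im[y0:y1,x0:x1],None,fx=3,fy=3,interpolation=cv2.INTER_CUBIC))
E
```

```text
time_s: 14.22
tool_pos: [610.0, 51.5, 67.4]
ee_rot: [[-0.129, 0.992, 0.013], [0.992, 0.129, 0.01], [0.008, 0.014, -1.0]]
ft_force: [-4.3, 7.7, 5.3]
grip_width: 29.8
[45.90797268 79.1907168 ] [-4.32403288  7.65053611  5.32589084]
```

View pics/side8.png

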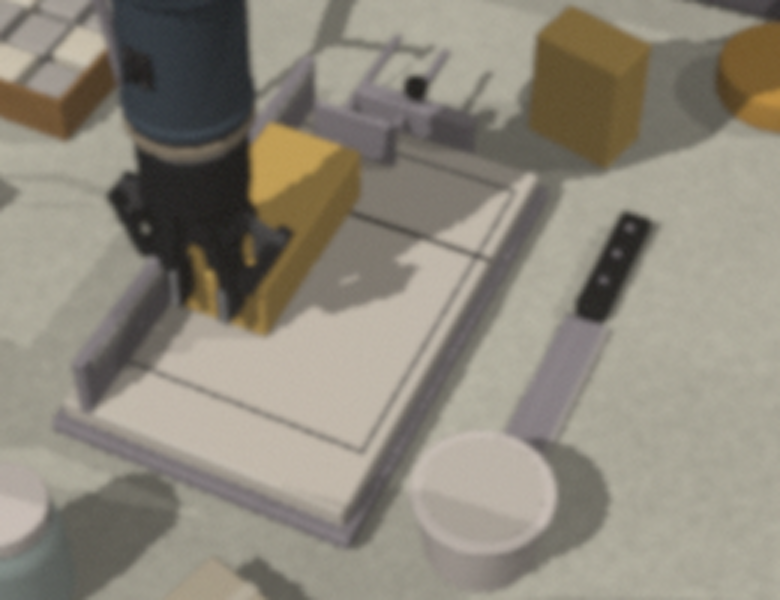

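View pics/scene8.png

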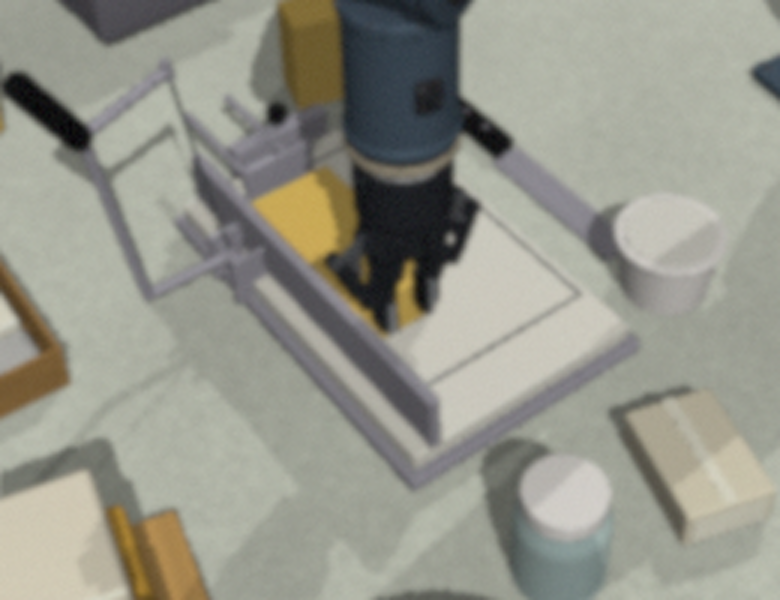

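```bash
python3 -m inch '[{"travel":[-0.009,-0.001,0.002],"rot":[0,0,0],"fingers":0.03},{"travel":[-0.009,-0.001,0.001],"rot":[0,0,0],"fingers":0.03},{"travel":[-0.008,-0.001,0.001],"rot":[0,0,0],"fingers":0.03}]'
python3 - <<'E'
from blk import *
s=monitor.observe();print(toc(s['tool_pos']),s['ft_force'])
E
```

```text
time_s: 14.7
tool_pos: [611.9, 29.3, 65.4]
ee_rot: [[-0.132, 0.991, 0.017], [0.991, 0.131, 0.018], [0.015, 0.02, -1.0]]
ft_force: [-2.0, 6.5, 5.2]
grip_width: 30.0
[45.00015235 56.94305769] [-1.98619081  6.53812456  5.20988488]
```

```bash
python3 -m inch '[{"travel":[-0.006,-0.001,0.001],"rot":[0,0,0],"fingers":0.03},{"travel":[-0.005,-0.001,0.001],"rot":[0,0,0],"fingers":0.03}]'
python3 - <<'E'
from blk import *
s=monitor.observe();print(toc(s['tool_pos']),s['ft_force'])
for n in ["side"]:
    im=imaging.read_camera(n)
    x0,y0,x1,y1=(250,170,380,270)
    cv2.imwrite(f"pics/{n}9.png",cv2.resize(im[y0:y1,x0:x1],None,fx=6,fy=6,interpolation=cv2.INTER_CUBIC))
E
```

```text
time_s: 14.95
tool_pos: [612.5, 21.0, 64.9]
ee_rot: [[-0.133, 0.991, 0.021], [0.991, 0.133, 0.023], [0.02, 0.024, -1.0]]
ft_force: [-1.0, 6.4, 5.3]
grip_width: 29.6
[44.57400003 48.65242866] [-0.98477833  6.447067    5.32898199]
```

View pics/side9.png

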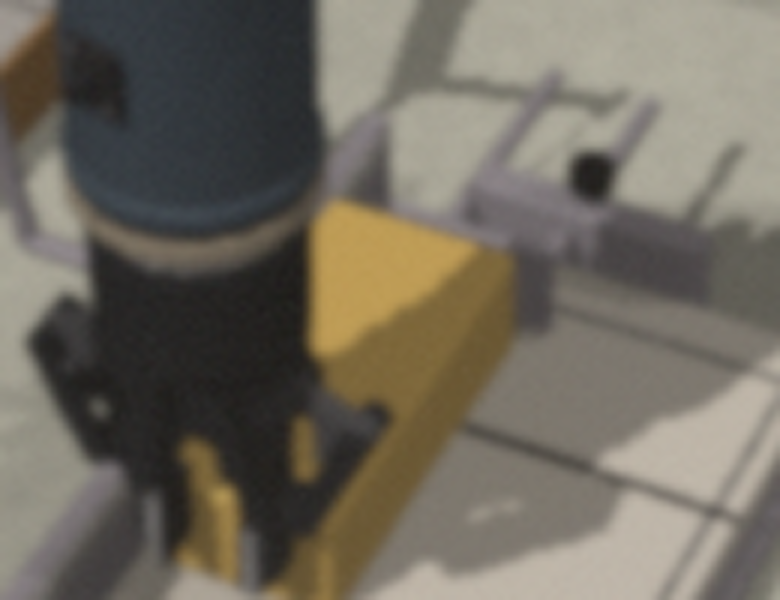

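```bash
python3 -m inch '[{"travel":[-0.003,0,0.001],"rot":[0,0,0],"fingers":0.03}]' | grep -E "pos|force"
python3 -m inch '[{"travel":[-0.003,0,0],"rot":[0,0,0],"fingers":0.03}]'| grep -E "pos|force"
```

```text
tool_pos: [613.2, 18.8, 64.5]
ft_force: [-2.4, 6.6, 4.9]
tool_pos: [613.5, 16.4, 64.7]
ft_force: [-2.1, 2.4, -1.8]
```

```bash
python3 -m inch '[{"travel":[-0.002,0,0],"rot":[0,0,0],"fingers":0.03}]'| grep -E "pos|force"
```

```text
tool_pos: [613.7, 14.3, 64.6]
ft_force: [-0.6, 3.4, -0.9]
```

```bash
python3 -m inch '[{"travel":[-0.002,0,0],"rot":[0,0,0],"fingers":0.03}]'| grep -E "pos|force"
python3 -m inch '[{"travel":[-0.002,0,0],"rot":[0,0,0],"fingers":0.03}]'| grep -E "pos|force"
python3 -m inch '[{"travel":[-0.002,0,0],"rot":[0,0,0],"fingers":0.03}]'| grep -E "pos|force"
python3 - <<'E'
from blk import *
s=monitor.observe();print(toc(s['tool_pos']),s['ft_force'])
for n in ["side"]:
    im=imaging.read_camera(n)
    x0,y0,x1,y1=(250,170,380,270)
    cv2.imwrite(f"pics/{n}10.png",cv2.resize(im[y0:y1,x0:x1],None,fx=6,fy=6,interpolation=cv2.INTER_CUBIC))
E
```

```text
tool_pos: [614.0, 13.5, 64.7]
ft_force: [-1.6, 10.1, -0.0]
tool_pos: [614.3, 13.5, 64.8]
ft_force: [-1.2, 10.5, -0.5]
tool_pos: [614.5, 13.7, 64.8]
ft_force: [-1.4, 9.0, -0.9]
[45.67805788 41.12867506] [-1.39667345  8.99420202 -0.93203847]
```

View pics/side10.png

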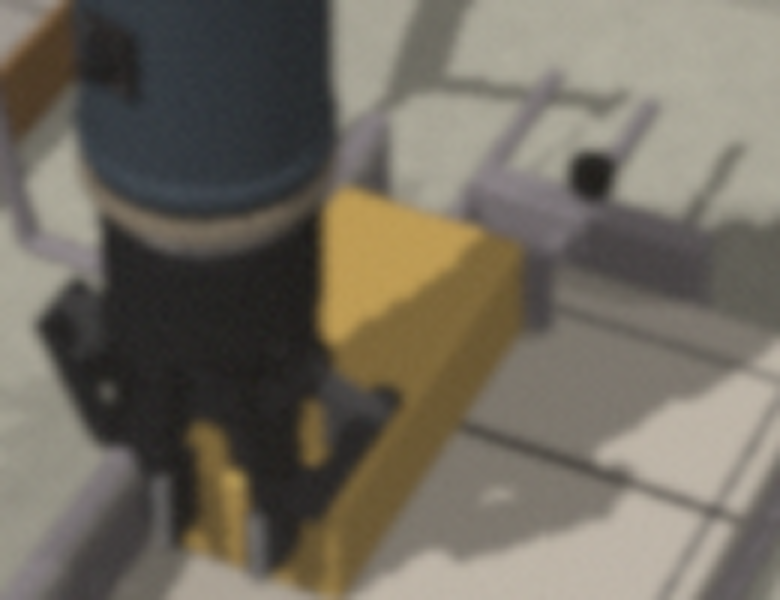

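```bash
python3 -m inch '[{"travel":[-0.004,0,0],"rot":[0,0,0],"fingers":0.03}]'| grep -E "pos|force"
python3 -m inch '[{"travel":[0.010,0,0],"rot":[0,0,0],"fingers":0.03},{"travel":[0.030,0,0],"rot":[0,0,0],"fingers":0.03},{"travel":[0,0,-0.06],"rot":[0,0,0],"fingers":0.03},{"travel":[0.03,0,-0.06],"rot":[0,0,0],"fingers":0.03},{"travel":[0.04,-0.04,-0.02],"rot":[0,0,0],"fingers":0.03},{"travel":[0.04,-0.04,-0.02],"rot":[0,0,0],"fingers":0.03}]'
python3 - <<'E'
from blk import *
s=monitor.observe();print(toc(s['tool_pos']),s['ft_force'])
for n in ["scene","side"]:
    im=imaging.read_camera(n); cv2.imwrite(f"pics/{n}11full.png",im)
    x0,y0,x1,y1=(250,170,380,270) if n=="side" else (240,200,370,300)
    cv2.imwrite(f"pics/{n}11.png",cv2.resize(im[y0:y1,x0:x1],None,fx=6,fy=6,interpolation=cv2.INTER_CUBIC))
E
```

```text
tool_pos: [614.7, 13.7, 64.8]
ft_force: [-4.1, 17.0, 0.6]
time_s: 16.68
tool_pos: [512.5, 140.6, 226.8]
ee_rot: [[-0.129, 0.991, 0.021], [0.991, 0.128, 0.034], [0.031, 0.026, -0.999]]
ft_force: [-0.1, 1.3, -0.4]
grip_width: 29.9
[-39.51693108 179.8963313 ] [-0.08199395  1.26352395 -0.41775634]
```

View pics/side11.png

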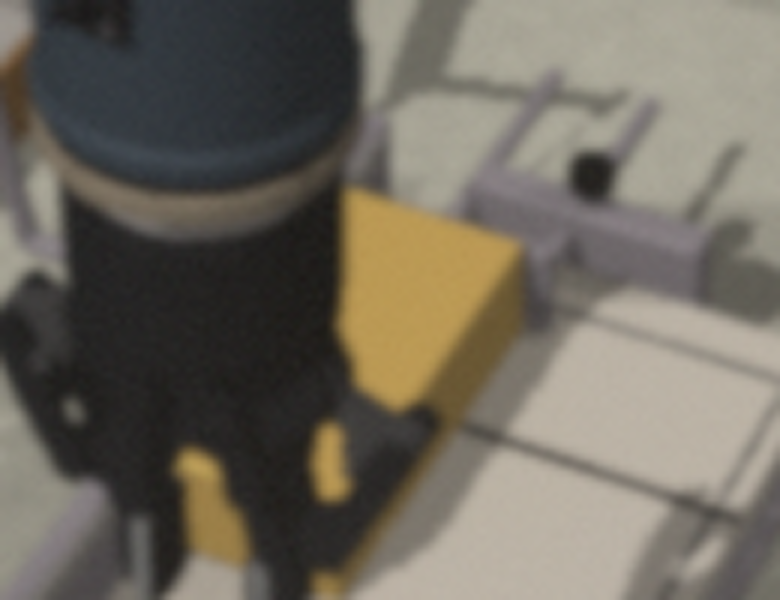

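View pics/scene11.png

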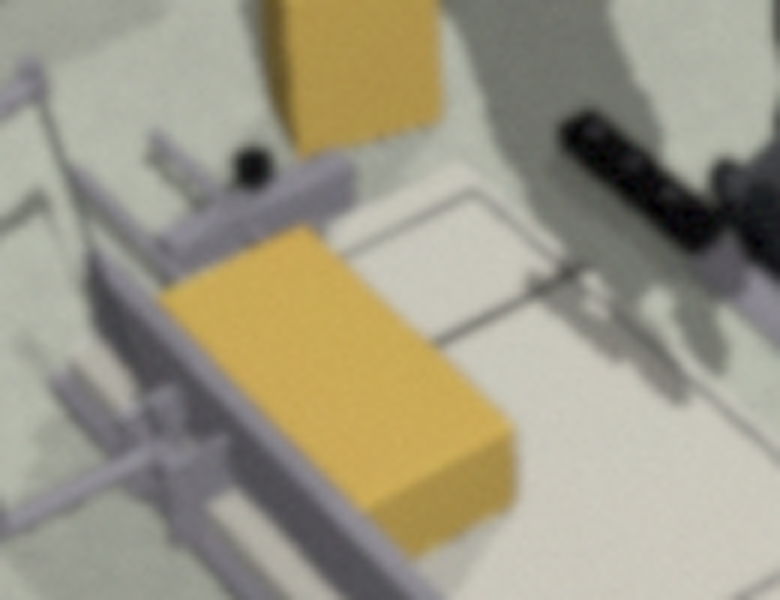

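Run:
```python
from blk import *
rep("scene",240,200,[(308,227),(515,430),(370,510),(160,297)],sc=6)
for q,z in [("block_mid",65),("block_top",65),("block",65)]:
    for n in ["scene","side"]:
        for r in finder.pinpoint(q,n)[:1]: print(q,n,round(r["conf"],2),np.round(toc(atz(n,r["uv"],z)),1))
```

```text
scene [[5.4, -124.0], [8.3, 33.6], [81.0, 34.2], [81.6, -125.1]] mean [ 44.1 -45.3] len [157.6, 72.8, 159.3, 76.2] ang [np.float64(89.0), np.float64(0.5), np.float64(-89.8), np.float64(179.2)]
block_mid scene 0.56 [ 45.2 -59. ]
block_mid side 0.96 [ 42.3 -50.5]
block_top scene 0.76 [  44.4 -142. ]
block_top side 0.86 [  48.  -121.8]
block scene 0.92 [44.  26.8]
block side 0.78 [43.8 33.2]
```

Run:
```python
from blk import *
s=monitor.observe(); y=np.array(s['ee_rot'])[:2,1]; a=np.arctan2(y[1],y[0])
d=(tow((-50,-50))-np.array(s['tool_pos'])[:2])/9; st=(p[2]-np.pi/2-a)/9; print(st,d)
for k in range(9):
    f=a+st*k; print(np.round(d@[-np.sin(f),np.cos(f)]/1000,4),np.round(d@[np.cos(f),np.sin(f)]/1000,4))
```

```text
-0.17472038537364504 [  1.90901597 -25.33706911]
-0.0254 -0.0013
-0.0252 0.0031
-0.0243 0.0074
-0.0226 0.0115
-0.0203 0.0153
-0.0173 0.0186
-0.0138 0.0213
-0.0099 0.0234
-0.0057 0.0248
```

```bash
python3 -m inch '[{"travel":[-0.0254,-0.0013,0],"rot":[0,0,0.172],"fingers":0.06},{"travel":[-0.0252,0.0031,0],"rot":[0,0,0.172],"fingers":0.06},{"travel":[-0.0243,0.0074,0],"rot":[0,0,0.172],"fingers":0.06},{"travel":[-0.0226,0.0115,0],"rot":[0,0,0.172],"fingers":0.06},{"travel":[-0.0203,0.0153,0],"rot":[0,0,0.172],"fingers":0.06},{"travel":[-0.0173,0.0186,0],"rot":[0,0,0.172],"fingers":0.06},{"travel":[-0.0138,0.0213,0],"rot":[0,0,0.172],"fingers":0.06},{"travel":[-0.0099,0.0234,0],"rot":[0,0,0.172],"fingers":0.06},{"travel":[-0.0057,0.0248,0],"rot":[0,0,0.172],"fingers":0.06},{"travel":[0,0,0],"rot":[0,0,0],"fingers":0.06}]'
python3 - <<'E'
from blk import *
s=monitor.observe();print(toc(s['tool_pos']))
E
```

```text
time_s: 18.32
tool_pos: [530.6, -105.8, 209.0]
ee_rot: [[0.996, 0.085, 0.008], [0.085, -0.996, 0.034], [0.01, -0.033, -0.999]]
ft_force: [0.1, 0.8, -0.4]
grip_width: 60.0
[-52.63152678 -66.78513994]
```

```bash
python3 -m inch '[{"travel":[0.002,-0.017,0],"rot":[-0.033,0,-0.041],"fingers":0.06},{"travel":[0,0,0.05],"rot":[0,0,0],"fingers":0.06},{"travel":[0,0,0.05],"rot":[0,0,0],"fingers":0.06},{"travel":[0,0,0.042],"rot":[0,0,0],"fingers":0.06},{"travel":[0,0,0],"rot":[0,0,0],"fingers":0.06}]'
python3 - <<'E'
from blk import *
s=monitor.observe();print(toc(s['tool_pos']))
E
```

```text
time_s: 18.95
tool_pos: [534.6, -87.1, 62.6]
ee_rot: [[0.991, 0.137, 0.011], [0.137, -0.991, 0.002], [0.011, -0.0, -1.0]]
ft_force: [0.1, -0.5, 0.1]
grip_width: 59.8
[-46.3367597  -48.75080896]
```

```bash
python3 -m inch '[{"travel":[0.015,0,0],"rot":[0,0,0.011],"fingers":0.06},{"travel":[0.010,0,0],"rot":[0,0,0],"fingers":0.06},{"travel":[0.004,0,0],"rot":[0,0,0],"fingers":0.06},{"travel":[0,0,0],"rot":[0,0,0],"fingers":0.06}]'
python3 -c "
from blk import *
s=monitor.observe();print(toc(s['tool_pos']))"
python3 -m inch '[{"travel":[0.003,0,0],"rot":[0,0,0],"fingers":0.06}]' | grep -E "pos|force"
python3 -c "
from blk import *
s=monitor.observe();print(toc(s['tool_pos']))"
```

```text
time_s: 19.45
tool_pos: [569.1, -82.7, 67.7]
ee_rot: [[0.992, 0.127, 0.018], [0.126, -0.992, 0.002], [0.019, 0.0, -1.0]]
ft_force: [-0.7, 0.8, -0.2]
grip_width: 60.1
[-11.57990008 -48.79757014]
tool_pos: [572.0, -82.5, 68.2]
ft_force: [0.1, -0.0, 0.5]
[ -8.63813988 -48.93053858]
```

```bash
for i in 1; do python3 -m inch '[{"travel":[0.002,0,0],"rot":[0,0,0],"fingers":0.06}]' | grep -E "pos|force"
python3 -c "
from blk import *
s=monitor.observe();print(toc(s['tool_pos']))"; done
python3 -m inch '[{"travel":[0.002,0,0],"rot":[0,0,0],"fingers":0.06}]' | grep -E "pos|force"
python3 -c "
from blk import *
s=monitor.observe();print(toc(s['tool_pos']))"
```

```text
tool_pos: [574.1, -82.3, 68.5]
ft_force: [-0.0, -0.3, 0.8]
[ -6.57915701 -48.98826289]
tool_pos: [574.7, -82.3, 68.4]
ft_force: [-8.7, 0.5, 5.7]
[ -5.92446331 -49.10394645]
```

```bash
python3 -m inch '[{"travel":[0.003,0,0],"rot":[0,0,0],"fingers":0.06}]' | grep -E "pos|force"
python3 -m inch '[{"travel":[-0.010,0,0],"rot":[0,0,0],"fingers":0.06},{"travel":[-0.030,0,0],"rot":[0,0,0],"fingers":0.06},{"travel":[-0.02,0,-0.05],"rot":[0,0,0],"fingers":0.06},{"travel":[-0.02,0,-0.06],"rot":[0,0,0],"fingers":0.06},{"travel":[-0.01,0.05,-0.03],"rot":[0,0,0],"fingers":0.06},{"travel":[0,0.06,0],"rot":[0,0,0],"fingers":0.06},{"travel":[0,0.06,0],"rot":[0,0,0],"fingers":0.06},{"travel":[0,0.06,0],"rot":[0,0,0],"fingers":0.06}]'
python3 - <<'E'
from blk import *
for n in ["scene","side"]:
    im=imaging.read_camera(n); cv2.imwrite(f"pics/{n}12full.png",im)
    x0,y0,x1,y1=(250,170,380,270) if n=="side" else (240,200,370,300)
    cv2.imwrite(f"pics/{n}12.png",cv2.resize(im[y0:y1,x0:x1],None,fx=6,fy=6,interpolation=cv2.INTER_CUBIC))
E
```

```text
tool_pos: [574.7, -82.5, 68.0]
ft_force: [-13.1, -0.8, 8.2]
time_s: 20.95
tool_pos: [511.3, -323.4, 212.7]
ee_rot: [[0.991, 0.136, 0.016], [0.136, -0.991, -0.0], [0.016, 0.003, -1.0]]
ft_force: [0.7, 0.3, 0.4]
grip_width: 60.0
```

View pics/side12full.png

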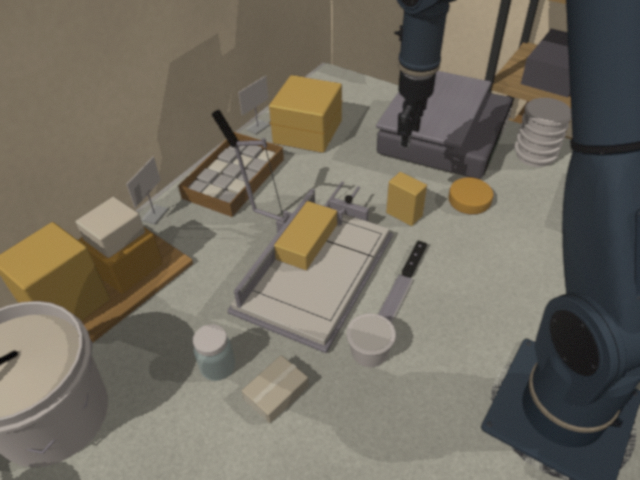

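View pics/side12.png

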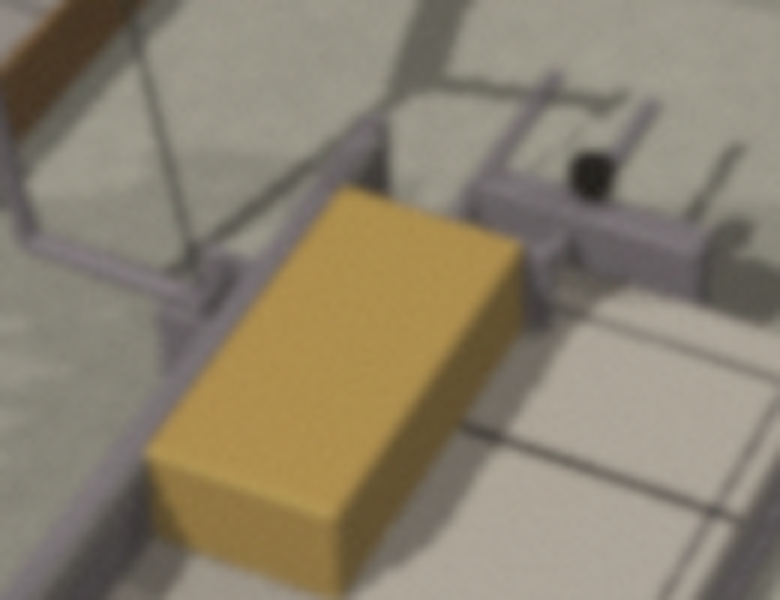

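View pics/scene12.png

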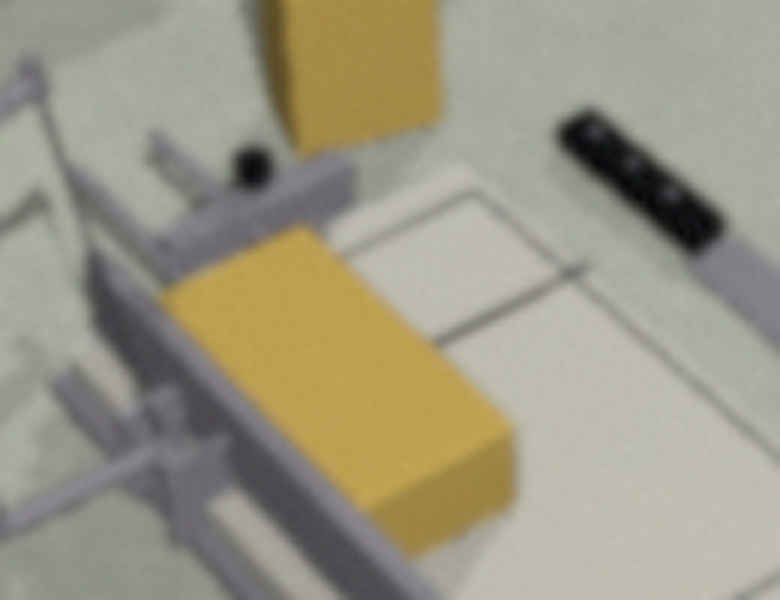

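Run:
```python
from blk import *
rep("side",250,170,[(345,187),(524,243),(335,520),(150,450)],sc=6)
from cell import workorder
print(workorder.sign_off())
```

```text
side [[81.9, -128.4], [4.6, -128.8], [4.6, 30.4], [81.5, 28.2]] mean [ 43.1 -49.7] len [77.3, 159.2, 77.0, 156.6] ang [np.float64(-179.7), np.float64(90.0), np.float64(-1.6), np.float64(-89.9)]
the job is handed in; nothing more can be done
None
```

The cheese block now lies flat on the bed, flush against the back fence with its end against the length stop. I handed the job in at about 21 s of the 58 s allowed.

**What I did:** I tipped the block with a push near its top. It landed flat in the cutting field, centred at about x = −42, y = +11 mm (cutter frame) and turned about 5°. I pushed it square against the fence, then along the fence to the stop, and finished with a light nudge against the fence. It was never gripped.

**Last checks:**
- **Stop:** the tool held still at 10 to 17 N while pushing the block against the stop, well under the 45 N at which the stop gives way. That puts the stop's face at about y = −130 mm. The stop and the bow look unmoved in the pictures.
- **Fence:** the tool held still at 9 to 13 N, with the finger position matching a flush block to within about 1 mm.
- **Side picture:** the block's long edges are parallel to the fence within about 0.2°. Its centre is at x ≈ 43 to 45 mm, where 45 mm is exactly flush, and its leading end is at y ≈ −129 mm.
- **Other goods:** nothing on the counter looks shifted in the pictures; I did not measure the other goods again.

**Disagreements:** the trained networks' positions for the stop face and the block's leading end scattered by 10 to 20 mm along y. I relied on the contact forces and block corners instead. Just before the final nudge, the scene picture suggested a lean of up to 1°, which is within the picture's accuracy.

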